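Build up a hole-saw weld stack on the turntable

ROBOT

A 6-joint arm with a two-finger parallel gripper is mounted at the origin on the work surface. World frame = base frame: x ahead of the robot, y to its left, z up, the work surface at z = 0. Lengths are in m, angles in degrees, forces in N, time in s.
With the tool pointing down it reaches from about 0.375 to 0.9 m from the base axis. Payload 3.1 kg.
Tool frame: the origin (TCP) lies on the centre line of the jaws, within the pads' length; the fingertips stand 17 mm ahead of it and the grasp point (between the pads) lies 2 mm behind it; z points along the fingers, y is the line along which they close (so a half turn about z gives the same grasp; the last joint's range is limited). The gripper opens to 87 mm and grips with 3 to 60 N. Pads are 19 mm wide; open, the fingers measure 117 mm over their backs; the gripper's body (75 mm by 190 mm) begins 51 mm behind the grasp point.
Start: joints at [-73.654, 30.224, 82.088, -0, 67.689, -10.227], TCP at [0.28, -0.559, 0.24] pointing down, gripper open.
Joint ranges: [-176.69, 176.69], [-43.24, 126.21], [12.49, 139.97], [-82, 262], [0, 151.66], [-163.58, 163.58]. Speed limits (degrees/s): [159.86, 159.86, 180, 180, 180, 180].

INTERFACE

Orientations are given as a 3x3 rotation matrix whose columns are the frame's x, y, z axes.
In Python, from rig import bot, imaging, finder gives the robot as it stands. The module is installed in compiled form; this text tells all that it offers.
- The arm moves only by the tool play_rows, never from a script. Its argument "motion" is a list that holds one entry, the list of rows, each a list of 6 numbers: the shift along the tool's x, y, z in m, then the turn, a rotation vector about the tool's x, y, z in degrees. In form: [[[dx, dy, dz, wx, wy, wz], ...]]. A call has 1 to 8 rows; each row is the pose to reach, as a shift and turn from the pose commanded when the call began, along the tool's axes at that moment; what a row does not reach only later rows make up. A row lasts 1/12 s, in which the tool goes at most 41.7 mm and 7.16 degrees, less where a joint would pass 70% of its speed; a pose out of reach is approached as far as the arm can. A call with a gripper value outside its range is refused whole. "fingers" is the finger opening in m, from 0 to 0.087, set as the call begins (left out, the last holds). The fingers move at their own pace and stop on an object; the grip force is fixed at half the most. Time passes only in rows, so rows that repeat a pose let the fingers close. It gives the time, the measured TCP pose, the force, the opening and the grip force at its end, in the units of the state.
- bot.read_state(): the state, without advancing time (a new reading comes with each control period).
- imaging.capture(name): name is "scene" or "top"; returns a dict with "frame" (480x640x3 uint8, red, green, blue), "camera_matrix" (3x3 intrinsics, pixels), "k1" (the pictures are not rectified: a ray, as slopes to the right and down, at radius r is drawn at 1 + k1 r^2 times it, then the intrinsics apply), "R" (3x3) and "t" (3): a world point X has camera coordinates R X + t. Camera axes: x right, y down, z forward; pixel columns grow to the right and rows downward; lengths in m; the calibration is good to about 2 mm. A picture is of the moment at which its call begins. There is no depth.
- bot.hand_in(): hands the job in; it is judged then, once.
Trained networks look in the newest picture that a camera, given by its name, has taken for a name from the list of things; names that differ only in an ending like _2 or _b are one class to them, and where a whole thing is asked for, a point or a joint stands for the part that bears it (a point fixed in the world has none). Each returns a list of dicts, best first, with "confidence" (0 to 1); they miss things now and then, are a little off and sometimes report something else, mostly with a low value. They report only what shows in the picture. A call takes as long as a camera call. They do not tell look-alikes from the thing itself.
- finder.recognise(camera, name): "at" ([x, y, z] in m, in world coordinates, good to about 4 mm: the middle of the surface that is visible of it).
- finder.outline_of(camera, name): "pixels" (480x640 bool, what is visible of it).
The state is a dict: "time_s": time; "joint_positions": joint angles; "qvel": joint speeds; "tau": joint torques, N m; "position": TCP position; "tcp_rot": TCP orientation; "force": force on the tool from outside, world axes, zero at the start; "moment": the same for the moment, N m; "opening": opening from 0.0 (shut) to 1.0 (fully open); "grasp_force": force on a finger pad.
Only numpy, scipy, OpenCV 4.12 (cv2) and the standard library are available. Lean on these libraries where they do the work, as an engineer would, in place of code of your own. Each camera call takes 0.05 s, during which the arm holds its last target. There are 200 camera calls.

TASK

Set up the next hole saw for welding on the round turntable: first seat the large toothed rim over the turntable's centre boss, then lay the backing plate on the rim with its hub up, then the copper ring around the hub, and last the clamp weight on top, every part lying flat and centred on the one below. Leave the small toothed rim where it is.

Things in the scene. Friction and masses are not known exactly. Their poses are not given: they have to be found in the camera images.
- turntable: Fixed round welding turntable, green with a bright flat steel top: foot 112 mm across to a height of 12 mm, table 100 mm across with its top 30 mm above the bench, and in its centre a raised round boss 44 mm across and 8 mm high. Origin: centre of its underside on the bench, z up. It does not turn.
- rim: Loose large rim of a hole saw: an upright steel tube open at both ends, outside 64 mm, inside 56 mm, 34 mm high, with a row of small dark teeth round its lower edge (they stand out about 1 mm and can be ignored). Origin: centre of its lower edge, z up. About 0.2 kg. It fits over the turntable's boss with 6 mm to spare all round and then stands on the table top.
- plate: Loose dark steel backing plate, round, solid, hub up. From below: spigot 46 mm across and 6 mm deep, flange 62 mm across and 8 mm thick, hub 24 mm across and 17 mm high (grip here), 31 mm high in all. Origin: centre of the underside of the spigot, z up through the hub. About 0.3 kg. The spigot enters the top of the large rim with 5 mm to spare all round; the flange then lies on the rim.
- heat_ring: Loose copper heat-sink ring lying flat: outside 56 mm, inside 40 mm, 24 mm high, the same both ways up. Origin: centre of its underside, z up. About 0.26 kg. It goes round the plate's hub with 8 mm to spare all round and lies on the flange, standing 7 mm higher than the hub.
- weight: Loose round clamp weight, grey, black knob. From below: foot 30 mm across and 4 mm deep, body 60 mm across and 28 mm high, knob 26 mm across and 28 mm high (grip here), 60 mm high in all. Origin: centre of the underside of the foot, z up through the knob. About 0.65 kg. The foot enters the copper ring's top with 5 mm to spare all round; the body then lies on the ring.
- small_rim: Loose small hole-saw rim, not wanted for this job: an upright toothed steel tube like the large one but outside 44 mm, inside 38 mm, 26 mm high. Origin: centre of its lower edge, z up.
Mind the look-alikes: they are no part of the job. Several things have the shape of the weight; the one meant has the colours described above.

How it is judged:
By the outcome, as a careful person would: the job done as asked, in the order asked, and still so for the second after the job is handed in, with the robot touching nothing.
It also fails if it takes over 112 s, if anything falls off the work surface, if the arm or the gripper's body presses on something with over 40 N, if the wrist force passes 120 N, or if a joint passes its speed limit or range.

## Working session

There is one attempt and no reset: what is moved stays moved. The work goes in short steps, Python scripts to look and compute and a tool call to move; the robot and the scene stay as the last step left them, time stands still between calls to the robot, and variables do not carry over. Pictures are saved under pics/ and viewed, at most 14 in all, crops included, and the job is handed in when it is done.

Besides the shell and the picture viewer there is one more tool, called after "Call:" as name(argument=value, ...) on one line, values as JSON. play_rows: Moves the arm, as the interface text tells. Its arguments: {"type":"object","properties":{"motion":{"type":"array"},"fingers":{"type":"number"}},"required":["motion"]}

```bash
mkdir -p pics
python3 - <<'E'
from rig import bot, imaging, finder
import cv2, numpy as np
s=bot.read_state(); print(s['time_s'],s['position'],np.round(s['tcp_rot'],3).tolist(),s['opening'])
for c in ['scene','top']:
    d=imaging.capture(c); cv2.imwrite(f'pics/{c}0.png',d['frame'][:,:,::-1])
    print(c,d['camera_matrix'].tolist(),d['k1'],(-d['R'].T@d['t']).round(3), d['R'].round(3).tolist())
    for n in ['turntable','rim','plate','heat_ring','weight','small_rim']:
        for r in finder.recognise(c,n): print(n,np.round(r['at'],3),round(r['confidence'],2))
E
```

```text
0.0 [ 0.27943312 -0.55828912  0.23857942] [[0.894, 0.447, -0.001], [0.447, -0.894, 0.002], [0.0, -0.002, -1.0]] 0.9999781905605313
scene [[597.8828494233131, 0.0, 323.73581169094854], [0.0, 597.8828494233131, 241.22935401931022], [0.0, 0.0, 1.0]] 0.03628594515301037 [ 0.912 -0.453  1.119] [[0.724, 0.689, 0.013], [0.604, -0.626, -0.493], [-0.332, 0.365, -0.87]]
rim [0.381 0.266 0.02 ] 0.62
plate [ 0.403 -0.251  0.01 ] 0.82
heat_ring [0.556 0.212 0.022] 0.64
weight [0.516 0.389 0.033] 0.89
weight [0.41  0.4   0.031] 0.89
small_rim [ 0.521 -0.418  0.019] 0.79
top [[495.55442599887624, 0.0, 317.63935356948895], [0.0, 495.55442599887624, 241.89688830285618], [0.0, 0.0, 1.0]] 0.019196371828989287 [ 0.389 -0.     1.01 ] [[0.005, -1.0, -0.024], [-0.993, -0.002, -0.115], [0.115, 0.024, -0.993]]
turntable [0.49  0.012 0.032] 0.92
rim [0.385 0.268 0.033] 0.82
plate [ 0.398 -0.246  0.012] 0.7
heat_ring [0.552 0.215 0.026] 0.96
weight [0.506 0.392 0.035] 0.58
weight [0.402 0.402 0.031] 0.58
small_rim [ 0.516 -0.418  0.023] 0.84
```

View pics/scene0.png

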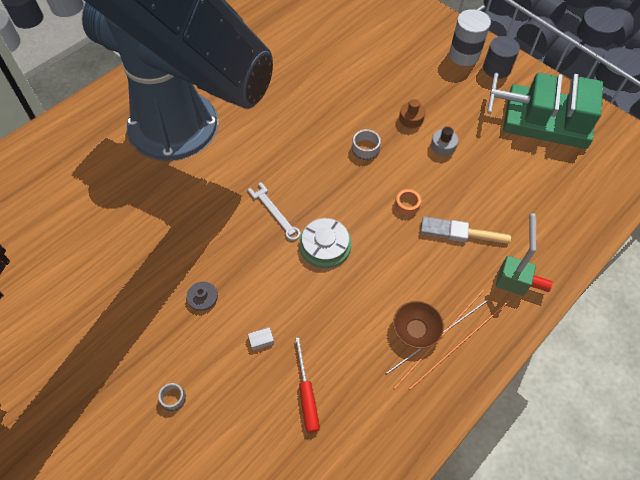

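View pics/top0.png

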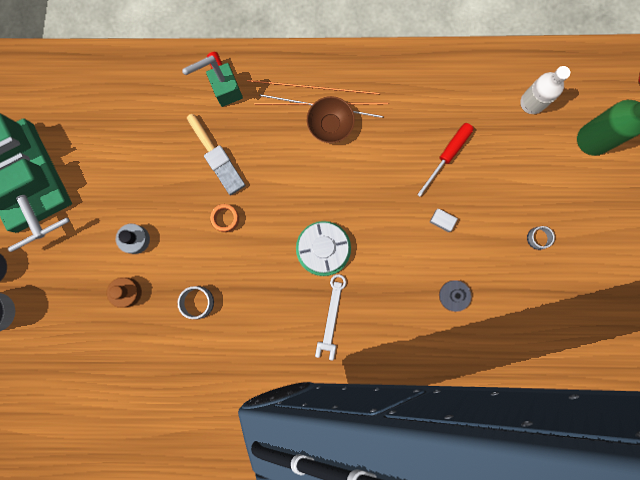

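Scene camera pixels: turntable (325,240), large rim (366,144), small rim (172,396, not wanted), plate (202,296), copper ring (408,201). Two things could be taken for the weight: the grey one with a black knob at (445,140), which is the one wanted, and an all-brown one at (412,114). The brown bowl at (417,325) is not a part. The top view agrees: grey weight (132,238), brown (125,292), rim (196,302), ring (225,218), plate (456,296), turntable (324,248).

Next I'll measure precisely by fitting silhouettes.

```bash
cat > h.py <<'E'
from rig import bot, imaging, finder
import cv2, numpy as np
from scipy.optimize import minimize
M={'turntable':[(56,0,12),(50,12,30),(22,30,38)],'rim':[(32,0,34)],'plate':[(23,0,6),(31,6,14),(12,14,31)],
'heat_ring':[(28,0,24)],'weight':[(15,0,4),(30,4,32),(13,32,60)],'small_rim':[(22,0,26)]}
def proj(d,X):
    c=X@d['R'].T+d['t']; u=c[:,:2]/c[:,2:]; u=u*(1+d['k1']*(u**2).sum(1,keepdims=True))
    K=d['camera_matrix']; return u*[K[0,0],K[1,1]]+[K[0,2],K[1,2]]
A=np.linspace(0,2*np.pi,60,endpoint=False)
def sil(d,n,x,y,z=0):
    im=np.zeros((1920,2560),np.uint8)
    for r,a,b in M[n]:
        P=np.vstack([np.c_[x+r/1e3*np.cos(A),y+r/1e3*np.sin(A),np.full(60,z+h/1e3)] for h in(a,b)])
        cv2.fillConvexPoly(im,cv2.convexHull(np.round((proj(d,P)+.5)*4).astype(np.int32)),1)
    return im
def fill(m):
    c,_=cv2.findContours(m.astype(np.uint8),cv2.RETR_EXTERNAL,cv2.CHAIN_APPROX_NONE)
    c=max(c,key=cv2.contourArea); o=np.zeros(m.shape,np.uint8); cv2.drawContours(o,[c],-1,1,-1); return o
def fit(d,n,m,x,y,z=0):
    m4=cv2.resize(fill(m),(2560,1920),interpolation=cv2.INTER_NEAREST)
    def cost(p):
        s=sil(d,n,*p,z); return (s!=m4).sum()/m4.sum()
    r=minimize(cost,[x,y],method='Nelder-Mead',options=dict(initial_simplex=[[x,y],[x+.006,y],[x,y+.006]],xatol=1e-4,fatol=1e-4,maxiter=60))
    return r.x.round(4),round(r.fun,3)
E
cat > m.py <<'E'
from h import *
for c in ['scene','top']:
    d=imaging.capture(c)
    for n,g in dict(turntable=(.49,.005),rim=(.385,.267),plate=(.40,-.247),heat_ring=(.554,.213),weight=(.51,.39)).items():
        L=finder.outline_of(c,n)
        if n=='weight': L=[q for q in L if abs(np.argwhere(q['pixels']).mean(0)[::-1]-proj(d,np.array([[*g,.03]]))[0]).max()<15]
        for q in L[:1]: print(c,n,q['confidence'].__round__(2),*fit(d,n,q['pixels'],*g))
    if c=='top':
        f=d['frame']; cv2.imwrite('pics/crop.png',cv2.resize(f[180:330,0:260,::-1],(780,450)))
E
python3 m.py
```

```text
scene turntable 0.89 [0.4926 0.0108] 0.03
scene rim 0.92 [0.3839 0.2647] 0.068
scene plate 0.78 [ 0.3988 -0.2498] 0.051
scene heat_ring 0.77 [0.5537 0.2124] 0.06
scene weight 0.85 [0.5109 0.397 ] 0.052
top turntable 0.78 [0.4941 0.0134] 0.018
top rim 0.96 [0.3835 0.2675] 0.033
top plate 0.9 [ 0.3993 -0.2497] 0.062
top heat_ring 0.76 [0.555  0.2147] 0.075
top weight 0.87 [0.5115 0.4002] 0.069
```

View pics/crop.png

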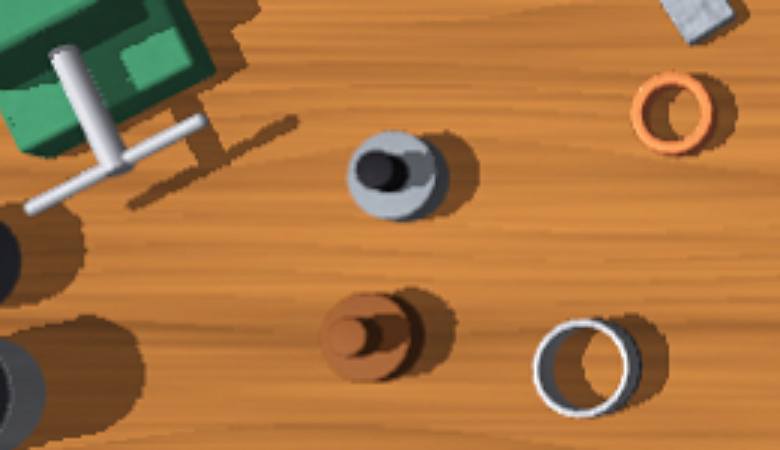

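The grey body with the black knob is confirmed at crop (392,175). The vise handle is close to it at (200,120), so I'll grip the weight with the jaws closing along x. I'll start towards the rim now.

Call:
play_rows(motion=[[[0.267,-0.167,0.03,0,0,26.57],[0.267,-0.167,0.03,0,0,26.57],[0.267,-0.167,0.03,0,0,26.57],[0.267,-0.167,0.03,0,0,26.57],[0.267,-0.167,0.03,0,0,26.57],[0.267,-0.167,0.03,0,0,26.57],[0.267,-0.167,0.03,0,0,26.57],[0.267,-0.167,0.03,0,0,26.57]]], fingers=0.087)

```text
time_s: 1.97
position: [0.4447, -0.2863, 0.2093]
tcp_rot: [[1.0, 0.002, -0.0], [0.002, -1.0, 0.002], [-0.0, -0.002, -1.0]]
force: [-0.9, -0.9, 0.3]
opening: 0.994
grasp_force: 0.0
```

Call:
play_rows(motion=[[[0.055,-0.29,0.01,0,0,0],[0.055,-0.29,0.01,0,0,0],[0.055,-0.29,0.01,0,0,0],[0.055,-0.29,0.01,0,0,0],[0.055,-0.29,0.01,0,0,0],[0.055,-0.29,0.01,0,0,0],[0.055,-0.29,0.01,0,0,0],[0.055,-0.29,0.01,0,0,0]]])

```text
time_s: 2.63
position: [0.4986, 0.006, 0.1996]
tcp_rot: [[1.0, 0.006, -0.0], [0.006, -1.0, 0.003], [-0.0, -0.003, -1.0]]
force: [-0.2, 0.2, -0.0]
opening: 1.0
grasp_force: 0.0
```

Call:
play_rows(motion=[[[-0.116,-0.266,0.05,0,0,0],[-0.116,-0.266,0.05,0,0,0],[-0.116,-0.266,0.05,0,0,0],[-0.116,-0.266,0.05,0,0,0],[-0.116,-0.266,0.05,0,0,0],[-0.116,-0.266,0.05,0,0,0],[-0.116,-0.266,0.05,0,0,0],[-0.116,-0.266,0.05,0,0,0]]])

```text
time_s: 3.3
position: [0.3789, 0.2701, 0.1487]
tcp_rot: [[1.0, 0.007, -0.003], [0.007, -1.0, 0.001], [-0.003, -0.001, -1.0]]
force: [-0.1, -1.2, 0.4]
opening: 0.999
grasp_force: 0.0
```

Call:
play_rows(motion=[[[0,0,0,0,0,0],[0,0,0,0,0,0],[0,0,0,0,0,0]]])

```text
time_s: 3.55
position: [0.3839, 0.2649, 0.1499]
tcp_rot: [[1.0, -0.001, 0.001], [-0.001, -1.0, 0.0], [0.001, -0.0, -1.0]]
force: [-0.1, 0.2, 0.9]
opening: 1.002
grasp_force: 0.0
```

Call:
play_rows(motion=[[[0,0,0.03,0,0,0],[0,0,0.06,0,0,0],[0,0,0.09,0,0,0],[0,0,0.11,0,0,0],[0,0,0.127,0,0,0],[0,0,0.127,0,0,0],[0,0,0.127,0,0,0]]])

```text
time_s: 4.13
position: [0.3835, 0.2644, 0.0222]
tcp_rot: [[1.0, -0.003, -0.001], [-0.003, -1.0, -0.001], [-0.001, 0.001, -1.0]]
force: [-0.2, -0.9, 0.8]
opening: 1.001
grasp_force: 0.0
```

Call:
play_rows(motion=[[[0,0,0,0,0,0],[0,0,0,0,0,0],[0,0,0,0,0,0],[0,0,0,0,0,0],[0,0,0,0,0,0],[0,0,0,0,0,0],[0,0,0,0,0,0]]], fingers=0.05)

```text
time_s: 4.72
position: [0.3833, 0.2662, 0.0234]
tcp_rot: [[1.0, 0.0, 0.002], [0.0, -1.0, 0.001], [0.002, -0.001, -1.0]]
force: [-1.0, -0.5, 5.9]
opening: 0.719
grasp_force: 30.0
```

Call:
play_rows(motion=[[[0,0,-0.02,0,0,0],[0,0,-0.05,0,0,0],[0,0,-0.08,0,0,0],[0,0,-0.1,0,0,0],[0,0,-0.1,0,0,0]]])

```text
time_s: 5.13
position: [0.3845, 0.2668, 0.1259]
tcp_rot: [[1.0, 0.001, 0.007], [0.001, -1.0, 0.003], [0.007, -0.003, -1.0]]
force: [0.9, -0.3, -2.7]
opening: 0.721
grasp_force: 30.1
```

Call:
play_rows(motion=[[[0.015,0.035,0,0,0,0],[0.03,0.07,0,0,0,0],[0.046,0.107,0,0,0,0],[0.062,0.144,0,0,0,0],[0.078,0.181,0,0,0,0],[0.092,0.215,0,0,0,0],[0.103,0.24,0,0,0,0],[0.109,0.254,0,0,0,0]]])

```text
time_s: 5.8
position: [0.493, 0.0086, 0.1214]
tcp_rot: [[1.0, -0.003, 0.0], [-0.003, -1.0, -0.001], [0.0, 0.001, -1.0]]
force: [-0.0, -0.3, -2.2]
opening: 0.717
grasp_force: 30.1
```

Call:
play_rows(motion=[[[0,0,0.01,0,0,0],[0,0,0.03,0,0,0],[0,0,0.04,0,0,0],[0,0,0.04,0,0,0]]])

```text
time_s: 6.13
position: [0.489, 0.0123, 0.0797]
tcp_rot: [[1.0, -0.0, -0.007], [-0.0, -1.0, 0.001], [-0.007, -0.001, -1.0]]
force: [-0.7, -0.6, -2.9]
opening: 0.719
grasp_force: 30.1
```

```bash
cat > chk.py <<'E'
from h import *
import sys
# args: tag, then name,x,y,z ...
print({k:bot.read_state()[k] for k in('position','force','opening')})
t=sys.argv[1]; ims=[]
for c in ['scene','top']:
    d=imaging.capture(c)
    for a in sys.argv[2:]:
        n,x,y,z=a.split(','); x,y,z=map(float,(x,y,z))
        for q in finder.outline_of(c,n):
            ct=np.argwhere(q['pixels']).mean(0)[::-1]
            if np.linalg.norm(ct-proj(d,np.array([[x,y,z+.015]]))[0])<25: print(c,n,round(q['confidence'],2),*fit(d,n,q['pixels'],x,y,z)); break
    u,v=proj(d,np.array([[x,y,z]]))[0].astype(int)
    f=d['frame']; u=min(max(u,60),580); v=min(max(v,60),420)
    ims.append(cv2.resize(f[v-60:v+60,u-60:u+60,::-1],(400,400),interpolation=cv2.INTER_CUBIC))
cv2.imwrite(f'pics/{t}.png',np.hstack(ims))
E
python3 chk.py c1 rim,.493,.012,.061
```

```text
{'position': array([0.48904463, 0.01229101, 0.07973118]), 'force': array([-0.69676788, -0.5854687 , -2.88978703]), 'opening': 0.719362790488733}
scene rim 0.75 [0.492  0.0081] 3.276
```

View pics/c1.png

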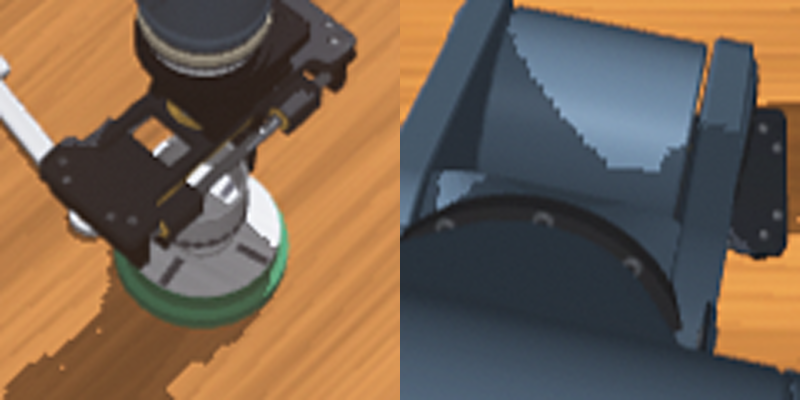

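Scene crop: the rim is held level above the boss at about (225,205), with the gripper partly hiding it. The top view is blocked by the arm. I'll let it settle, then lower it.

Call:
play_rows(motion=[[[0,0,0,0,0,0],[0,0,0,0,0,0]]])

```text
time_s: 6.5
position: [0.4921, 0.012, 0.0832]
tcp_rot: [[1.0, 0.001, 0.001], [0.001, -1.0, -0.0], [0.001, 0.0, -1.0]]
force: [-0.7, 0.3, -1.6]
opening: 0.72
grasp_force: 30.1
```

Call:
play_rows(motion=[[[0,0,0.01,0,0,0],[0,0,0.018,0,0,0],[0,0,0.024,0,0,0],[0,0,0.024,0,0,0]]])

```text
time_s: 6.83
position: [0.4906, 0.012, 0.057]
tcp_rot: [[1.0, -0.0, -0.003], [-0.0, -1.0, 0.001], [-0.003, -0.001, -1.0]]
force: [-0.0, -0.1, -2.7]
opening: 0.721
grasp_force: 30.1
```

Call:
play_rows(motion=[[[0,0,0.002,0,0,0],[0,0,0.004,0,0,0],[0,0,0.004,0,0,0],[0,0,0.004,0,0,0]]])

```text
time_s: 7.17
position: [0.4917, 0.0118, 0.0545]
tcp_rot: [[1.0, 0.0, -0.0], [0.0, -1.0, -0.0], [-0.0, 0.0, -1.0]]
force: [0.4, 0.2, -1.8]
opening: 0.725
grasp_force: 30.1
```

Call:
play_rows(motion=[[[0,0,0.002,0,0,0],[0,0,0.002,0,0,0],[0,0,0.002,0,0,0]]])

```text
time_s: 7.42
position: [0.4921, 0.0118, 0.0535]
tcp_rot: [[1.0, 0.0, 0.001], [0.0, -1.0, -0.0], [0.001, 0.0, -1.0]]
force: [-1.5, 0.7, 6.2]
opening: 0.717
grasp_force: 30.1
```

Call:
play_rows(motion=[[[0,0,0,0,0,0],[0,0,0,0,0,0],[0,0,0,0,0,0],[0,0,0,0,0,0],[0,0,-0.02,0,0,0],[0,0,-0.05,0,0,0],[0,0,-0.09,0,0,0],[0,0,-0.107,0,0,0]]], fingers=0.084)

```text
time_s: 8.08
position: [0.4933, 0.0116, 0.1628]
tcp_rot: [[1.0, 0.0, 0.005], [0.0, -1.0, -0.001], [0.005, 0.001, -1.0]]
force: [1.1, 0.3, -0.3]
opening: 0.962
grasp_force: 0.0
```

Call:
play_rows(motion=[[[-0.094,0.262,0,0,0,0],[-0.094,0.262,0,0,0,0],[-0.094,0.262,0,0,0,0],[-0.094,0.262,0,0,0,0],[-0.094,0.262,0,0,0,0],[-0.094,0.262,0,0,0,0],[-0.094,0.262,0,0,0,0],[-0.094,0.262,0,0,0,0]]], fingers=0.05)

```text
time_s: 8.75
position: [0.3973, -0.2561, 0.1597]
tcp_rot: [[1.0, -0.006, 0.002], [-0.006, -1.0, -0.004], [0.002, 0.004, -1.0]]
force: [0.6, 0.2, -0.1]
opening: 0.584
grasp_force: 0.0
```

```bash
python3 chk.py c2 rim,.493,.012,.03
```

```text
{'position': array([ 0.39731639, -0.25609899,  0.15972855]), 'force': array([ 0.59387535,  0.17725502, -0.12796503]), 'opening': 0.5840871155265551}
scene rim 0.95 [0.4918 0.0097] 0.069
top rim 0.84 [0.4907 0.0118] 2.468
```

View pics/c2.png

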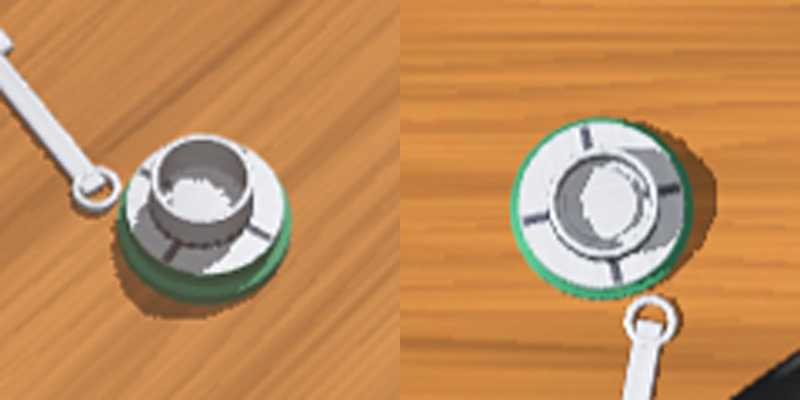

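The rim stands flat over the boss: scene crop centre (202,185), about 1 mm from the turntable axis by the fit. The plate is next.

Call:
play_rows(motion=[[[0,0,0,0,0,0],[0,0,0.03,0,0,0],[0,0,0.06,0,0,0],[0,0,0.09,0,0,0],[0,0,0.11,0,0,0],[0,0,0.126,0,0,0],[0,0,0.126,0,0,0],[0,0,0.126,0,0,0]]])

```text
time_s: 9.62
position: [0.398, -0.2485, 0.033]
tcp_rot: [[1.0, 0.003, -0.001], [0.003, -1.0, 0.001], [-0.001, -0.001, -1.0]]
force: [-0.1, -0.0, -0.1]
opening: 0.577
grasp_force: 0.0
```

Call:
play_rows(motion=[[[0,0,0,0,0,0],[0,0,0,0,0,0],[0,0,0,0,0,0],[0,0,0,0,0,0],[0,0,0,0,0,0],[0,0,0,0,0,0],[0,0,0,0,0,0]]], fingers=0.01)

```text
time_s: 10.2
position: [0.3977, -0.2499, 0.0338]
tcp_rot: [[1.0, -0.0, 0.0], [-0.0, -1.0, 0.0], [0.0, -0.0, -1.0]]
force: [1.4, 1.9, 2.4]
opening: 0.266
grasp_force: 30.0
```

Call:
play_rows(motion=[[[0,0,-0.02,0,0,0],[0,0,-0.05,0,0,0],[0,0,-0.08,0,0,0],[0,0,-0.1,0,0,0],[0,0,-0.1,0,0,0]]])

```text
time_s: 10.62
position: [0.3993, -0.2519, 0.1368]
tcp_rot: [[1.0, 0.0, 0.005], [0.0, -1.0, -0.006], [0.005, 0.006, -1.0]]
force: [-0.1, -0.7, -1.8]
opening: 0.265
grasp_force: 30.0
```

Call:
play_rows(motion=[[[0.013,-0.035,0,0,0,0],[0.026,-0.072,0,0,0,0],[0.039,-0.109,0,0,0,0],[0.053,-0.147,0,0,0,0],[0.066,-0.184,0,0,0,0],[0.079,-0.22,0,0,0,0],[0.09,-0.25,0,0,0,0],[0.094,-0.261,0,0,0,0]]])

```text
time_s: 11.28
position: [0.4917, 0.0146, 0.1323]
tcp_rot: [[1.0, 0.004, -0.001], [0.004, -1.0, 0.001], [-0.001, -0.001, -1.0]]
force: [-0.1, -0.2, -2.6]
opening: 0.267
grasp_force: 30.0
```

Call:
play_rows(motion=[[[0,0,0,0,0,0],[0,0,0.015,0,0,0],[0,0,0.025,0,0,0],[0,0,0.025,0,0,0],[0,0,0.025,0,0,0]]])

```text
time_s: 11.7
position: [0.4905, 0.0099, 0.1076]
tcp_rot: [[1.0, -0.001, -0.003], [-0.001, -1.0, 0.0], [-0.003, -0.0, -1.0]]
force: [-0.8, 0.5, -3.0]
opening: 0.267
grasp_force: 30.0
```

```bash
python3 chk.py c3 rim,.493,.012,.03 plate,.493,.011,.075
```

```text
{'position': array([0.49053934, 0.00988284, 0.10758557]), 'force': array([-0.81562229,  0.45714463, -3.00693923]), 'opening': 0.2669072156768741}
scene rim 0.81 [0.4983 0.0027] 1.604
scene plate 0.69 [0.4939 0.0097] 1.871
```

View pics/c3.png

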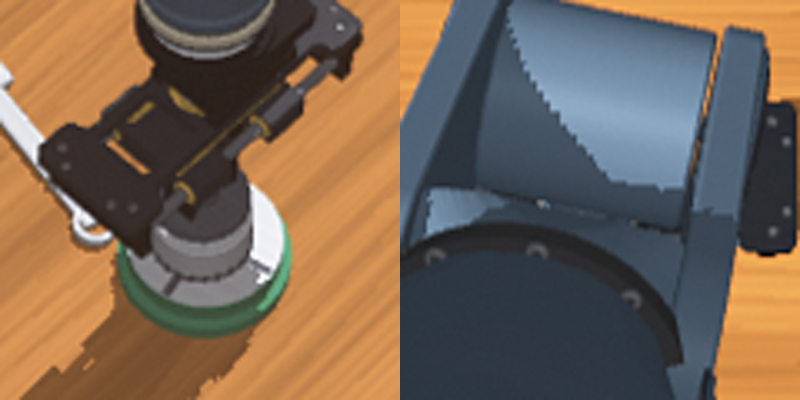

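Scene crop: the plate's flange at (202,215) hangs above the rim at about (202,250) and lines up with it. Lowering now.

Call:
play_rows(motion=[[[0,0,0.005,0,0,0],[0,0,0.01,0,0,0],[0,0,0.015,0,0,0],[0,0,0.015,0,0,0],[0,0,0.015,0,0,0]]])

```text
time_s: 12.42
position: [0.4913, 0.011, 0.093]
tcp_rot: [[1.0, 0.0, -0.001], [0.0, -1.0, 0.0], [-0.001, -0.0, -1.0]]
force: [0.7, 0.3, -2.0]
opening: 0.266
grasp_force: 30.0
```

Call:
play_rows(motion=[[[0,0,0.001,0,0,0],[0,0,0.002,0,0,0],[0,0,0.002,0,0,0],[0,0,0.002,0,0,0]]])

```text
time_s: 12.75
position: [0.4918, 0.0109, 0.0918]
tcp_rot: [[1.0, 0.0, 0.001], [0.0, -1.0, -0.0], [0.001, 0.0, -1.0]]
force: [0.1, 0.0, -0.6]
opening: 0.263
grasp_force: 30.0
```

Call:
play_rows(motion=[[[0,0,0.001,0,0,0],[0,0,0.001,0,0,0],[0,0,0.001,0,0,0]]])

```text
time_s: 13.0
position: [0.4919, 0.0109, 0.0917]
tcp_rot: [[1.0, 0.0, 0.001], [0.0, -1.0, -0.0], [0.001, 0.0, -1.0]]
force: [-1.6, 0.4, 7.9]
opening: 0.262
grasp_force: 30.0
```

Call:
play_rows(motion=[[[0,0,0,0,0,0],[0,0,0,0,0,0],[0,0,0,0,0,0],[0,0,0,0,0,0],[0,0,-0.02,0,0,0],[0,0,-0.05,0,0,0],[0,0,-0.08,0,0,0],[0,0,-0.089,0,0,0]]], fingers=0.05)

```text
time_s: 13.67
position: [0.4938, 0.0105, 0.1828]
tcp_rot: [[1.0, 0.0, 0.006], [0.0, -1.0, -0.001], [0.006, 0.001, -1.0]]
force: [0.8, 0.7, 0.1]
opening: 0.573
grasp_force: 0.0
```

Call:
play_rows(motion=[[[0.061,-0.202,0,0,0,0],[0.061,-0.202,0,0,0,0],[0.061,-0.202,0,0,0,0],[0.061,-0.202,0,0,0,0],[0.061,-0.202,0,0,0,0],[0.061,-0.202,0,0,0,0],[0.061,-0.202,0.02,0,0,0],[0.061,-0.202,0.04,0,0,0]]], fingers=0.08)

```text
time_s: 14.33
position: [0.5534, 0.2141, 0.1394]
tcp_rot: [[1.0, 0.003, 0.003], [0.003, -1.0, 0.0], [0.003, -0.0, -1.0]]
force: [-0.2, 0.2, -1.2]
opening: 0.912
grasp_force: 0.0
```

```bash
python3 chk.py c4 rim,.493,.012,.03 plate,.493,.011,.058
```

```text
{'position': array([0.55335195, 0.21405007, 0.13935744]), 'force': array([-0.23594104,  0.22658326, -1.22722622]), 'opening': 0.9120743017839513}
scene rim 0.54 [0.4956 0.0033] 2.198
scene plate 0.89 [0.4931 0.0087] 0.057
top rim 0.5 [0.4671 0.0111] 7.38
top plate 0.85 [0.4947 0.0106] 0.041
```

View pics/c4.png

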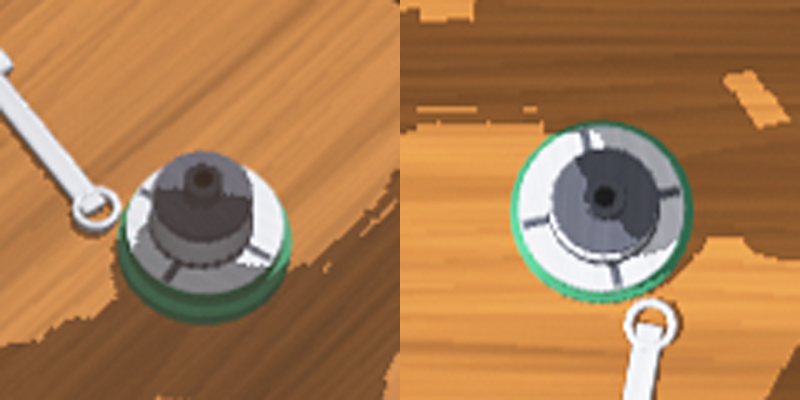

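Plate seated: in the crop the flange is concentric with the rim at (203,195), and the fits agree to about 2 mm. Now the copper ring.

Call:
play_rows(motion=[[[0,0,0,0,0,0],[0,0,0.03,0,0,0],[0,0,0.06,0,0,0],[0,0,0.085,0,0,0],[0,0,0.105,0,0,0],[0,0,0.119,0,0,0],[0,0,0.119,0,0,0],[0,0,0.119,0,0,0]]])

```text
time_s: 15.3
position: [0.5531, 0.2127, 0.0209]
tcp_rot: [[1.0, -0.0, 0.0], [-0.0, -1.0, 0.0], [0.0, -0.0, -1.0]]
force: [-0.7, -0.1, 0.4]
opening: 0.918
grasp_force: 0.0
```

Call:
play_rows(motion=[[[0,0,0,0,0,0],[0,0,0,0,0,0],[0,0,0,0,0,0],[0,0,0,0,0,0],[0,0,0,0,0,0],[0,0,0,0,0,0],[0,0,0,0,0,0]]], fingers=0.04)

```text
time_s: 15.88
position: [0.5533, 0.2133, 0.0215]
tcp_rot: [[1.0, 0.0, 0.002], [0.0, -1.0, 0.001], [0.002, -0.001, -1.0]]
force: [-0.8, 1.6, 5.8]
opening: 0.632
grasp_force: 30.0
```

Call:
play_rows(motion=[[[0,0,-0.02,0,0,0],[0,0,-0.05,0,0,0],[0,0,-0.08,0,0,0],[0,0,-0.11,0,0,0],[0,0,-0.12,0,0,0],[0,0,-0.12,0,0,0]]])

```text
time_s: 16.38
position: [0.5543, 0.2131, 0.1428]
tcp_rot: [[1.0, 0.0, 0.005], [0.0, -1.0, 0.001], [0.005, -0.001, -1.0]]
force: [1.1, -0.8, -2.7]
opening: 0.634
grasp_force: 30.0
```

Call:
play_rows(motion=[[[-0.01,0.034,0,0,0,0],[-0.021,0.07,0,0,0,0],[-0.032,0.106,0,0,0,0],[-0.043,0.142,0,0,0,0],[-0.053,0.176,0,0,0,0],[-0.06,0.201,0,0,0,0],[-0.06,0.201,0,0,0,0],[-0.06,0.201,0,0,0,0]]])

```text
time_s: 17.05
position: [0.491, 0.0108, 0.1387]
tcp_rot: [[1.0, -0.003, -0.004], [-0.003, -1.0, 0.001], [-0.004, -0.001, -1.0]]
force: [-0.5, 0.9, -2.4]
opening: 0.631
grasp_force: 30.0
```

Call:
play_rows(motion=[[[0,0,0.01,0,0,0],[0,0,0.02,0,0,0],[0,0,0.025,0,0,0],[0,0,0.025,0,0,0],[0,0,0.025,0,0,0]]])

```text
time_s: 17.47
position: [0.4923, 0.0127, 0.1148]
tcp_rot: [[1.0, 0.001, -0.002], [0.001, -1.0, 0.0], [-0.002, -0.0, -1.0]]
force: [-0.9, 0.1, -2.8]
opening: 0.63
grasp_force: 30.0
```

```bash
python3 chk.py c5 plate,.493,.011,.058 heat_ring,.493,.012,.095
```

```text
{'position': array([0.49227757, 0.01273806, 0.11475036]), 'force': array([-0.8820834 ,  0.06827946, -2.78181641]), 'opening': 0.629904600457322}
scene plate 0.56 [0.495 0.008] 1.643
scene heat_ring 0.57 [0.497  0.0137] 3.133
```

View pics/c5.png

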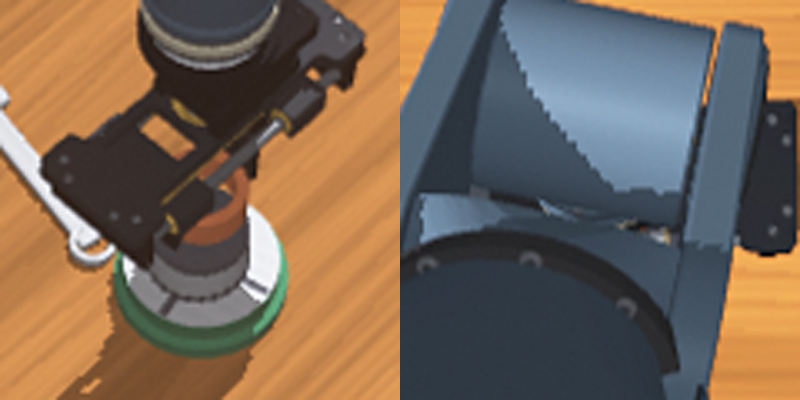

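Scene crop: the copper ring at (222,215) lines up over the hub. Lowering it.

Call:
play_rows(motion=[[[0,0,0.006,0,0,0],[0,0,0.012,0,0,0],[0,0,0.018,0,0,0],[0,0,0.021,0,0,0],[0,0,0.021,0,0,0],[0,0,0.021,0,0,0]]])

```text
time_s: 18.27
position: [0.4925, 0.0119, 0.0942]
tcp_rot: [[1.0, -0.0, -0.001], [-0.0, -1.0, 0.0], [-0.001, -0.0, -1.0]]
force: [0.2, -0.2, -2.4]
opening: 0.633
grasp_force: 30.0
```

Call:
play_rows(motion=[[[0,0,0.001,0,0,0],[0,0,0.002,0,0,0],[0,0,0.002,0,0,0],[0,0,0.002,0,0,0]]])

```text
time_s: 18.6
position: [0.4928, 0.0118, 0.0934]
tcp_rot: [[1.0, 0.0, 0.001], [0.0, -1.0, -0.0], [0.001, 0.0, -1.0]]
force: [-1.3, -0.3, 5.6]
opening: 0.63
grasp_force: 30.0
```

Call:
play_rows(motion=[[[0,0,0,0,0,0],[0,0,0,0,0,0],[0,0,0,0,0,0],[0,0,0,0,0,0],[0,0,-0.02,0,0,0],[0,0,-0.05,0,0,0],[0,0,-0.09,0,0,0],[0,0,-0.11,0,0,0]]], fingers=0.076)

```text
time_s: 19.27
position: [0.4942, 0.0117, 0.2057]
tcp_rot: [[1.0, 0.0, 0.004], [0.0, -1.0, -0.001], [0.004, 0.001, -1.0]]
force: [0.7, 1.1, 0.5]
opening: 0.871
grasp_force: 0.0
```

Call:
play_rows(motion=[[[0.018,-0.3,0,0,0,-45],[0.018,-0.3,0,0,0,-45],[0.018,-0.3,0,0,0,-45],[0.018,-0.3,0,0,0,-45],[0.018,-0.3,0,0,0,-45],[0.018,-0.3,0,0,0,-45],[0.018,-0.3,0,0,0,-45],[0.018,-0.3,0,0,0,-45]]], fingers=0.05)

```text
time_s: 19.93
position: [0.5108, 0.3179, 0.2026]
tcp_rot: [[0.703, 0.711, 0.002], [0.711, -0.703, 0.004], [0.004, -0.001, -1.0]]
force: [1.3, -0.6, -0.1]
opening: 0.579
grasp_force: 0.0
```

Call:
play_rows(motion=[[[0.061,-0.061,0,0,0,-45],[0.061,-0.061,0,0,0,-45],[0.061,-0.061,0,0,0,-45],[0.061,-0.061,0,0,0,-45],[0.061,-0.061,0,0,0,-45],[0.061,-0.061,0,0,0,-45],[0.061,-0.061,0,0,0,-45],[0.061,-0.061,0,0,0,-45]]])

```text
time_s: 20.6
position: [0.5105, 0.3976, 0.2021]
tcp_rot: [[-0.0, 1.0, -0.001], [1.0, 0.0, -0.001], [-0.001, -0.001, -1.0]]
force: [-0.7, -0.2, 1.1]
opening: 0.578
grasp_force: 0.0
```

```bash
python3 chk.py c6 plate,.493,.011,.058 heat_ring,.493,.012,.072; python3 -c "
from h import *
print(bot.read_state()['tcp_rot'].round(3).tolist())"
```

```text
{'position': array([0.51048603, 0.39757926, 0.20205774]), 'force': array([-0.70993239, -0.18063109,  1.0803135 ]), 'opening': 0.5781682823176187}
scene plate 0.53 [0.4737 0.0309] 3.132
scene heat_ring 0.66 [0.4925 0.0098] 0.072
top plate 0.6 [0.493  0.0114] 1.595
top heat_ring 0.82 [0.4938 0.0115] 0.036
[[0.001, 1.0, -0.0], [1.0, -0.001, -0.0], [-0.0, -0.0, -1.0]]
```

View pics/c6.png

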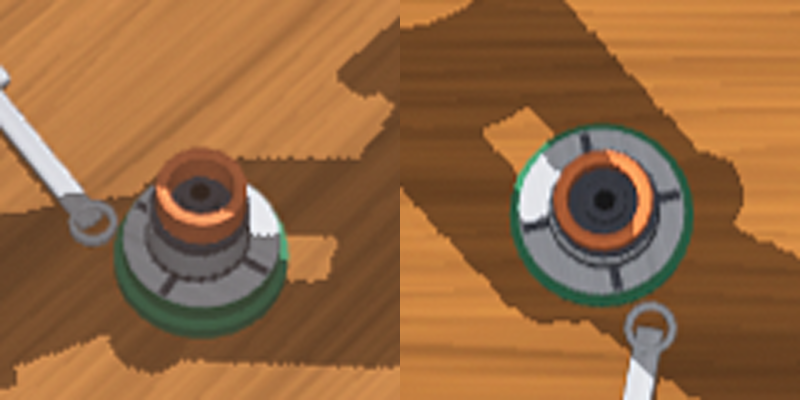

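The ring is seated round the hub: scene crop (200,190), top crop (605,200). The fits put it within about 1 mm. Now the weight.

Call:
play_rows(motion=[[[0,0,0.03,0,0,0],[0,0,0.06,0,0,0],[0,0,0.09,0,0,0],[0,0,0.115,0,0,0],[0,0,0.135,0,0,0],[0,0,0.15,0,0,0],[0,0,0.15,0,0,0],[0,0,0.15,0,0,0]]])

```text
time_s: 21.57
position: [0.5106, 0.398, 0.0519]
tcp_rot: [[0.0, 1.0, -0.001], [1.0, -0.0, -0.0], [-0.0, -0.001, -1.0]]
force: [-0.0, 1.0, 0.5]
opening: 0.576
grasp_force: 0.0
```

Call:
play_rows(motion=[[[0,0,0,0,0,0],[0,0,0,0,0,0],[0,0,0,0,0,0],[0,0,0,0,0,0],[0,0,0,0,0,0],[0,0,0,0,0,0],[0,0,0,0,0,0]]], fingers=0.01)

```text
time_s: 22.15
position: [0.5101, 0.3981, 0.0528]
tcp_rot: [[-0.0, 1.0, -0.001], [1.0, 0.0, -0.0], [-0.0, -0.001, -1.0]]
force: [-3.3, 0.1, 3.6]
opening: 0.288
grasp_force: 29.9
```

Call:
play_rows(motion=[[[0,0,-0.01,0,0,0],[0,0,-0.03,0,0,0],[0,0,-0.06,0,0,0],[0,0,-0.09,0,0,0],[0,0,-0.12,0,0,0],[0,0,-0.14,0,0,0],[0,0,-0.14,0,0,0]]])

```text
time_s: 22.73
position: [0.5133, 0.3995, 0.1975]
tcp_rot: [[-0.0, 1.0, 0.009], [1.0, 0.0, 0.005], [0.005, 0.009, -1.0]]
force: [2.0, 1.3, -5.0]
opening: 0.295
grasp_force: 29.9
```

Call:
play_rows(motion=[[[-0.02,0,0,0,0,0],[-0.045,-0.002,0,0,0,0],[-0.075,-0.004,0,0,0,0],[-0.105,-0.006,0,0,0,0],[-0.135,-0.008,0,0,0,0],[-0.165,-0.009,0,0,0,0],[-0.195,-0.01,0,0,0,0],[-0.225,-0.01,0,0,0,0]]])

```text
time_s: 23.4
position: [0.4988, 0.1715, 0.1907]
tcp_rot: [[-0.0, 1.0, -0.004], [1.0, 0.0, -0.001], [-0.001, -0.004, -1.0]]
force: [-0.0, -0.4, -5.4]
opening: 0.291
grasp_force: 29.9
```

Call:
play_rows(motion=[[[-0.03,-0.001,0,0,0,0],[-0.06,-0.002,0,0,0,0],[-0.09,-0.004,0,0,0,0],[-0.12,-0.006,0,0,0,0],[-0.145,-0.008,0,0,0,0],[-0.163,-0.008,0,0,0,0],[-0.163,-0.008,0,0,0,0],[-0.163,-0.008,0,0,0,0]]])

```text
time_s: 24.07
position: [0.4918, 0.0093, 0.1912]
tcp_rot: [[0.003, 1.0, -0.003], [1.0, -0.003, 0.001], [0.001, -0.003, -1.0]]
force: [0.1, 0.2, -5.9]
opening: 0.289
grasp_force: 29.9
```

Call:
play_rows(motion=[[[0,0,0.01,0,0,0],[0,0,0.02,0,0,0],[0,0,0.035,0,0,0],[0,0,0.04,0,0,0],[0,0,0.04,0,0,0],[0,0,0.04,0,0,0]]])

```text
time_s: 24.57
position: [0.4923, 0.0109, 0.1521]
tcp_rot: [[-0.001, 1.0, -0.001], [1.0, 0.001, 0.0], [0.0, -0.001, -1.0]]
force: [-0.6, 0.1, -4.7]
opening: 0.292
grasp_force: 29.9
```

```bash
python3 chk.py c7 weight,.494,.011,.100
```

```text
{'position': array([0.49226691, 0.01087317, 0.15212099]), 'force': array([-0.5966694 ,  0.13663922, -4.70004867]), 'opening': 0.2917658065777315}
scene weight 0.78 [0.4962 0.0066] 0.837
```

View pics/c7.png

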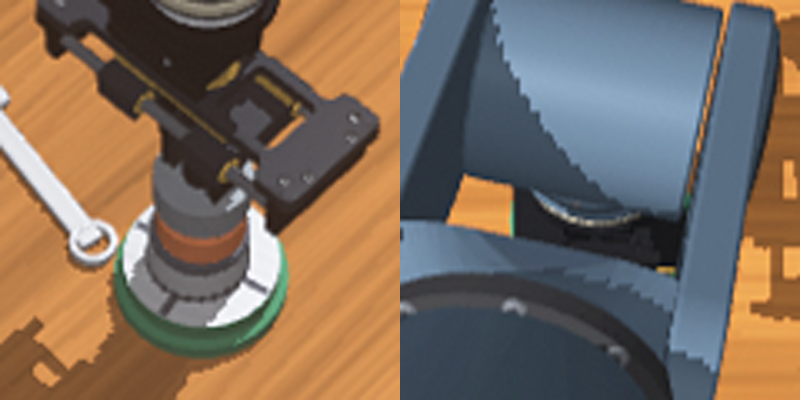

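Scene crop: the weight body spans about (152–250, 205) over the ring at (155–248, 235), so it is centred. Lowering.

Call:
play_rows(motion=[[[0,0,0.003,0,0,0],[0,0,0.006,0,0,0],[0,0,0.006,0,0,0],[0,0,0.006,0,0,0]]])

```text
time_s: 25.1
position: [0.4924, 0.0101, 0.1464]
tcp_rot: [[0.0, 1.0, -0.001], [1.0, -0.0, 0.0], [0.0, -0.001, -1.0]]
force: [0.8, 1.0, -6.3]
opening: 0.289
grasp_force: 29.9
```

Call:
play_rows(motion=[[[0,0,0.001,0,0,0],[0,0,0.002,0,0,0],[0,0,0.002,0,0,0],[0,0,0.002,0,0,0]]])

```text
time_s: 25.43
position: [0.4928, 0.0101, 0.1449]
tcp_rot: [[-0.0, 1.0, 0.001], [1.0, 0.0, -0.0], [-0.0, 0.001, -1.0]]
force: [-0.3, 0.4, -1.5]
opening: 0.291
grasp_force: 29.9
```

Nearly all the weight is taken up, so one more millimetre, then release and retreat.

Call:
play_rows(motion=[[[0,0,0.001,0,0,0],[0,0,0.001,0,0,0],[0,0,0.001,0,0,0]]])

```text
time_s: 25.68
position: [0.493, 0.0101, 0.1447]
tcp_rot: [[-0.0, 1.0, 0.001], [1.0, 0.0, -0.0], [-0.0, 0.001, -1.0]]
force: [-2.6, 0.6, 4.9]
opening: 0.287
grasp_force: 29.9
```

Call:
play_rows(motion=[[[0,0,0,0,0,0],[0,0,0,0,0,0],[0,0,0,0,0,0],[0,0,0,0,0,0],[0,0,-0.02,0,0,0],[0,0,-0.05,0,0,0],[0,0,-0.08,0,0,0],[0,0,-0.11,0,0,0]]], fingers=0.05)

```text
time_s: 26.35
position: [0.4925, 0.0102, 0.2545]
tcp_rot: [[0.0, 1.0, -0.001], [1.0, -0.0, 0.0], [0.0, -0.001, -1.0]]
force: [0.3, -0.2, -0.2]
opening: 0.574
grasp_force: 0.0
```

Call:
play_rows(motion=[[[-0.3,0,0,0,0,0],[-0.3,0,0,0,0,0],[-0.3,0,0,0,0,0],[-0.3,0,0,0,0,0],[-0.3,0,0,0,0,0],[-0.3,0,0,0,0,0],[-0.3,0,0,0,0,0],[-0.3,0,0,0,0,0]]])

```text
time_s: 27.02
position: [0.4933, -0.2973, 0.2537]
tcp_rot: [[0.005, 1.0, 0.003], [1.0, -0.005, -0.006], [-0.006, 0.003, -1.0]]
force: [0.2, -0.4, -0.2]
opening: 0.575
grasp_force: 0.0
```

```bash
python3 chk.py c8 heat_ring,.493,.011,.072 weight,.494,.011,.092 small_rim,.518,-.418,0 weight,.494,.011,.092
```

```text
{'position': array([ 0.49330378, -0.29732707,  0.25369148]), 'force': array([ 0.20482335, -0.36066223, -0.17224236]), 'opening': 0.5747040331280667}
scene weight 0.66 [0.4934 0.0106] 0.051
scene small_rim 0.92 [ 0.5155 -0.421 ] 0.062
scene weight 0.66 [0.4934 0.0106] 0.051
top weight 0.87 [0.4947 0.012 ] 0.07
top weight 0.87 [0.4947 0.012 ] 0.07
```

View pics/c8.png

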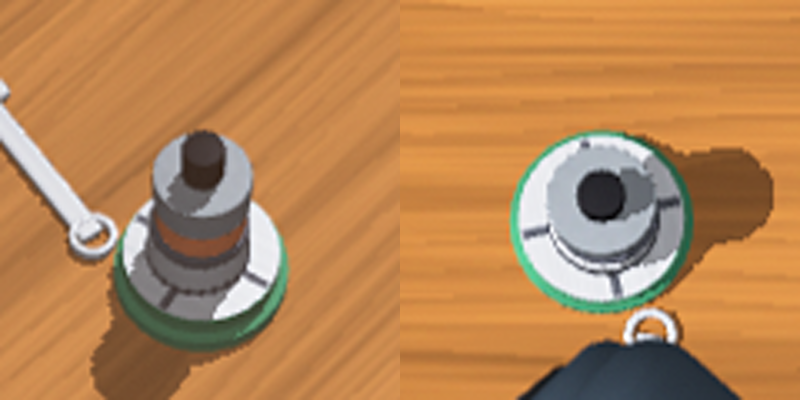

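The stack is complete. The weight sits flat and concentric at scene crop (202,180), within about 1 mm of the ring and turntable. The small rim has not been touched, and the robot is clear.

```bash
python3 -c "
from rig import bot
print(bot.hand_in())"
```

```text
the job is handed in; nothing more can be done
None
```

The job is handed in at about 27 s: rim, plate, copper ring and grey weight are stacked in order on the turntable, flat and centred to about 2 mm by the camera fits, and the small rim was left where it was.

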